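# Tare the pigment scale through its recessed key well

## Task

A jar of yellow pigment is waiting on the bench scale: tare the scale. With a fingertip push the blue dust shutter fully across to the robot's right to uncover the sunken green tare key, reach into the well and press that key all the way down for about a second, let it come up, then push the shutter fully back to the left over the tare well. Push the shutter by its ridge without pinching it, leave the red off key unpressed, and do not touch the jar on the scale or disturb the jars and tools around it.

Things in the scene. Friction and masses are not known exactly. Their poses are not given: they have to be found in the camera images.
- scale: White bench scale, fixed, 320 (x) x 240 (y) mm; its deck is 60 mm above the table. Origin: centre of its underside at table height; x points from the keys to the pan (away from the robot), y left, z up. Pan 170x190 mm, centred 65 mm along +x, top 75 mm above the table. Two wells in the front of the deck; guide rails along y 26 to 32 mm before and behind their centre line, tops at 66 mm.
- tare_well (a point): Centre of the mouth of the tare well (left, +y; green key), 60 mm above the table; axes as the scale's. A rectangular pit 38 mm (x) by 56 mm (y) with upright walls, black floor 26 mm below the deck, room for two closed fingers. The round green key, 26 mm across, stands in its middle, its top 16 mm below the deck when up, 22 mm when fully down.
- off_well (a point): Centre of the mouth of the off well (right, -y, 66 mm from the tare well), same size, with a red key in it that must not be pressed. A 10 mm wall separates the wells.
- tare_key (a joint): Travel of the green tare key, m: 0 up, 0.006 fully down. Sprung: begins to yield at 1 N and takes about 5 N fully down; it comes up by itself.
- off_key (a joint): Travel of the red off key, m: 0 up, 0.006 fully down; same spring.
- shutter (a joint): Blue dust shutter, m: 0 = fully left, over the tare well; 0.066 = fully right (scale -y), at its stop, over the off well. Starts at 0 to 0.012. A captive plate 50 mm (x) by 62 mm (y), 4 mm thick, top 65 mm above the table; slides with about 1.2 N of friction, stays where left, cannot be lifted off.
- ridge_top (a point): Centre of the top of the yellow ridge in the middle of the shutter, moving with it, 79 mm above the table; axes as the scale's. The ridge stands 14 mm above the plate, 36 mm long (x), 14 mm across (y): two 6 mm fins with a 2 mm groove. At shutter 0 it is over the tare well's centre. Push its left face to open, its right face to close.
- pan_jar: Loose square jar of yellow pigment, black cap, 70x70x125 mm, standing on the scale's pan. Not to be touched. Origin: centre of its underside.
- lemon_jar: Loose square jar, pale lemon, black cap, 60x60x105 mm, standing on the table to the left of the scale's pan. Bystander. Origin: centre of its underside.
- orange_jar: Loose square jar, orange, black cap, 52x52x90 mm, standing on the table to the right of the scale's pan. Bystander. Origin: centre of its underside.
- ochre_jar: Loose square jar, ochre, black cap, 75x75x135 mm, well to one side. Bystander. Origin: centre of its underside.
- white_jar: Loose square jar, off-white, black cap, 60x60x110 mm, well to one side. Bystander. Origin: centre of its underside.
- mixing_cup: Loose white plastic cup, 80 mm across, 85 mm high, far left. Bystander. Origin: centre of its underside.
- spatula: Loose spatula lying on the table at the far right. Bystander. Origin: underside of the tool.

How it is judged:
By the outcome, as a careful person would: the job done as asked, in the order asked, and still so for the second after the job is handed in, with the robot touching nothing.
It also fails if it takes over 54 s, if anything falls off the work surface, if the arm or the gripper's body presses on something with over 40 N, if the wrist force passes 120 N, or if a joint passes its speed limit or range.

## Robot

A 6-joint arm with a two-finger parallel gripper is mounted at the origin on the work surface. World frame = base frame: x ahead of the robot, y to its left, z up, the work surface at z = 0. Lengths are in m, angles in rad, forces in N, time in s.
With the tool pointing down it reaches from about 0.4 to 0.825 m from the base axis. Payload 7 kg.
Tool frame: the origin (TCP) lies midway between the tips of the shut fingers; the grasp point (between the pads) lies arm.hold_point_z behind it (arm.hold_point_z is the distance from the TCP to the grasp point, in m); z points along the fingers, y is the line along which they close (so a half turn about z gives the same grasp; the last joint's range is limited). The gripper opens to 88 mm and grips with 3 to 60 N. Pads are 19 mm wide; open, the fingers measure 130 mm over their backs; the gripper's body (78 mm by 193 mm) begins 47 mm behind the grasp point.
Start: joints at [-1.026, 0.359, 0.012, 0, -1.224, -0.288], TCP at [0.171, -0.653, 0.227] pointing down, gripper open.
Joint ranges: [-3.07, 3.07], [-1.43, 2.12], [-1.02, 1.25], [-3.03, 1.67], [-3.05, -0], [-3.03, 3.03]. Speed limits (rad/s): [2.39, 2.39, 3.01, 3.14, 3.14, 3.14].

## Interface

Orientations are given as [roll, pitch, yaw] about the fixed x, y, z axes, in that order (R = Rz(yaw) Ry(pitch) Rx(roll)).
In Python, from station import arm gives the robot as it stands.
- The arm moves only by the shell command python3 -m crank 'ROWS' [OPENING] [FORCE]. ROWS is JSON, a list that holds one entry, the list of rows, each a list of 4 numbers: the shift along the tool's x, y, z in units of 25 mm (1.0 is 25 mm), then the turn about the tool's z in units of 5 degrees (1.0 is 5 degrees). A call has 1 to 12 rows; each row is the pose to reach, as a shift and turn from the pose commanded when the call began, along the tool's axes at that moment; what a row does not reach only later rows make up. A row lasts 1/8 s, in which the tool goes at most 62.5 mm and 10.7 degrees, less where a joint would pass 70% of its speed; a pose out of reach is approached as far as the arm can. A call with a gripper value outside its range is refused whole. OPENING is the closure, from 0 (fully open) to 1 (shut), set as the call begins (- or left out, the last holds). The fingers move at their own pace and stop on an object; FORCE is the grip in N (left out, the last holds). Time passes only in rows, so rows that repeat a pose let the fingers close. It gives the time, the measured TCP pose, the force, the opening and the grip force at its end, in the units of the state.
- arm.get_state(): the state, without advancing time (a new reading comes with each control period).
- arm.grab_frame(name): name is "scene" or "top"; returns (picture, depth): 480x640x3 uint8, red, green, blue; 480x640 float32, m along the optical axis (not along the pixel's ray), 0 where there is no reading.
- arm.get_calibration(name): a dict with "mtx" (3x3 intrinsics, pixels), "R" (3x3) and "t" (3): a world point X has camera coordinates R X + t. Camera axes: x right, y down, z forward; pixel columns grow to the right and rows downward; lengths in m; the calibration is good to about 2 mm. A picture is of the moment at which its call begins. get_calibration takes no time and is no camera call.
- arm.job_done(): hands the job in; it is judged then, once.
Trained networks look in the newest picture that a camera, given by its name, has taken for a name from the list of things; names that differ only in an ending like _2 or _b are one class to them, and where a whole thing is asked for, a point or a joint stands for the part that bears it (a point fixed in the world has none). Each returns a list of dicts, best first, with "score" (0 to 1); they miss things now and then, are a little off and sometimes report something else, mostly with a low value. They report only what shows in the picture. A call takes as long as a camera call.
- arm.recognise(thing, camera): "extent" ([left, top, width, height] in pixels, round what is visible of it).
- arm.trace(thing, camera): "mask" (480x640 bool, what is visible of it) and "extent" ([left, top, width, height] in pixels, round what is visible of it).
The state is a dict: "t": time; "q": joint angles; "qd": joint speeds; "joint_efforts": joint torques, N m; "eef_pos": TCP position; "ee_rot": TCP orientation; "force": force on the tool from outside, world axes, zero at the start; "moment": the same for the moment, N m; "width": finger opening in m; "gripper_force": force on a finger pad.
Only numpy, scipy, OpenCV 4.12 (cv2) and the standard library are available. Lean on these libraries where they do the work, as an engineer would, in place of code of your own. Each camera call takes 0.05 s, during which the arm holds its last target. There are 200 camera calls.

## Working session

There is one attempt and no reset: what is moved stays moved. The work goes in short steps, Python scripts to look and compute and a shell command to move; the robot and the scene stay as the last step left them, time stands still between calls to the robot, and variables do not carry over. Pictures are saved under pics/ and viewed, at most 10 in all, crops included, and the job is handed in when it is done.

```bash
mkdir -p pics; cat > h.py <<'E'
from station import arm
import numpy as np, cv2
def cloud(cam,d):
    c=arm.get_calibration(cam);K=c["mtx"];v,u=np.mgrid[:480,:640]
    P=np.stack([(u-K[0][2])/K[0][0]*d,(v-K[1][2])/K[1][1]*d,d],-1)
    return (P-np.array(c["t"]))@np.array(c["R"])
E
python3 - <<'E'
from h import *
print(arm.get_state(),arm.hold_point_z)
for n in("top","scene"):
    p,d=arm.grab_frame(n);cv2.imwrite(f"pics/{n}0.png",p[:,:,::-1]);P=cloud(n,d)
    for t in("scale","shutter","ridge_top","tare_key","off_key","pan_jar"):
        for r in arm.trace(t,n)[:1]:
            m=r["mask"]&(d>0);Q=P[m]
            print(n,t,round(r["score"],2),r["extent"],m.sum(),np.median(Q,0).round(4),np.percentile(Q,2,0).round(3),np.percentile(Q,98,0).round(3))
            if t=="scale":
                q=Q[(abs(Q[:,2]-.06)<.004)];print(cv2.minAreaRect((q[:,:2]*1000).astype(np.float32)))
E
```

```text
{'t': 0.0, 'q': array([-1.02593237e+00,  3.59387854e-01,  1.10690666e-02, -3.50981361e-04,
       -1.22410426e+00, -2.88070596e-01]), 'qd': array([-0.00037385,  0.00065035,  0.00031143, -0.00084389, -0.00032107,
       -0.00180172]), 'joint_efforts': array([ 3.51971694e-04, -5.82717919e+01,  2.93067473e+01,  6.99775279e+00,
        6.99288736e-03, -1.31287738e-04]), 'eef_pos': array([ 0.17126832, -0.65240661,  0.22562636]), 'ee_rot': array([ 3.13993922e+00, -1.45851817e-04, -2.88491869e+00]), 'force': array([-0.78424613, -0.19118955,  0.25294175]), 'moment': array([ 0.00414731,  0.02060443, -0.07844394]), 'gripper_force': 0.0, 'width': 0.08781607398525333} 0.0188
top scale 0.98 [238.2, 140.6, 117.5, 144.1] 11792 [0.5796 0.0641 0.0628] [ 0.437 -0.064  0.004] [0.751 0.186 0.08 ]
((594.7288818359375, 59.80982208251953), (320.3704833984375, 240.34814453125), 8.991524696350098)
top shutter 0.86 [282.7, 244.5, 27.5, 25.9] 511 [0.4863 0.0693 0.0657] [0.463 0.038 0.039] [0.51  0.101 0.081]
top ridge_top 0.86 [281.3, 244.2, 28.2, 26.1] 539 [0.4858 0.0674 0.0656] [0.462 0.038 0.058] [0.512 0.0
[... 204 characters left out ...]
 0.04 ] [0.507 0.02  0.048]
top pan_jar 0.88 [284.8, 153.0, 37.7, 41.8] 1052 [0.671  0.0494 0.1739] [0.641 0.014 0.104] [0.714 0.085 0.204]
scene scale 0.65 [272.4, 194.4, 126.0, 101.0] 5990 [0.6136 0.0238 0.0618] [ 0.444 -0.073  0.017] [0.765 0.186 0.08 ]
((595.5611572265625, 60.106529235839844), (325.29827880859375, 245.3047332763672), 8.779252052307129)
scene shutter 0.58 [307.6, 203.8, 22.1, 18.2] 221 [0.4917 0.0648 0.0678] [0.465 0.041 0.06 ] [0.515 0.099 0.083]
scene ridge_top 0.66 [305.5, 203.4, 20.4, 16.1] 209 [0.4906 0.0645 0.068 ] [0.463 0.041 0.06 ] [0.514 0.097 0.083]
scene pan_jar 0.67 [334.0, 217.0, 32.0, 45.3] 1084 [0.7038 0.0347 0.16  ] [0.647 0.009 0.077] [0.724 0.075 0.204]
```

View pics/top0.png

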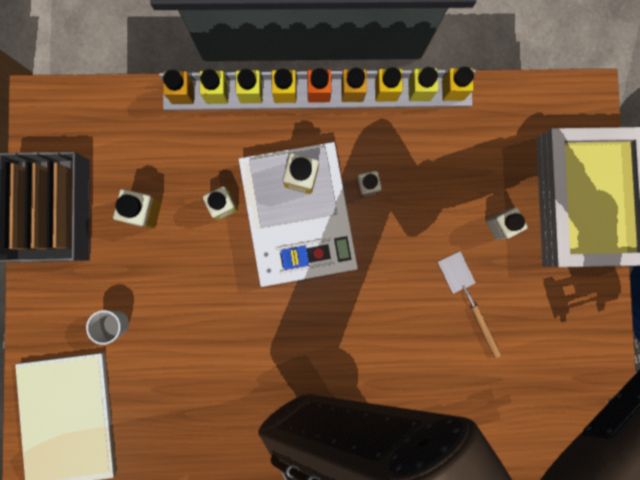

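View pics/scene0.png

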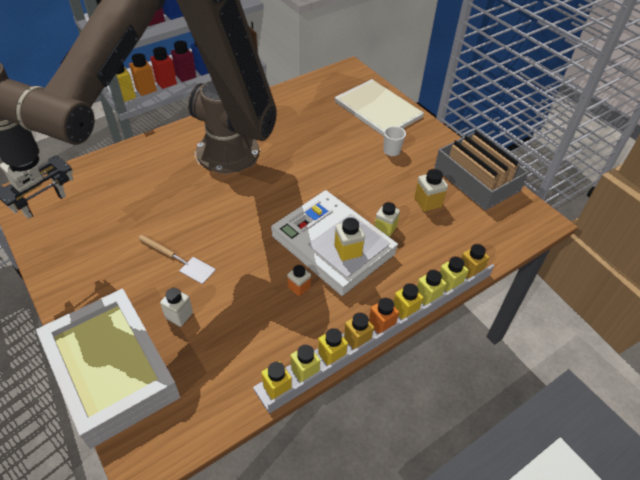

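```bash
cat >> h.py <<'E'
YAW=np.radians(8.95)
S=np.array([[np.cos(YAW),-np.sin(YAW)],[np.sin(YAW),np.cos(YAW)]]);C=np.array([.5947,.0598])
def toS(p): return (np.asarray(p)[...,:2]-C)@S
def rows(sx,sy,z):  # shift from present pose to scale-frame target
    s=arm.get_state();p=C+S@np.array([sx,sy]);y=s["ee_rot"][2]
    w=np.array([*p,z])-s["eef_pos"]
    a=np.array([np.cos(y)*w[0]+np.sin(y)*w[1],np.sin(y)*w[0]-np.cos(y)*w[1],-w[2]])
    t=(np.degrees(y-YAW)+90)%180-90
    print("row",(a/.025).round(2),"turn",round(t/5,2))
def st():
    s=arm.get_state();print("t",round(s["t"],2),"scale xy mm",(toS(s["eef_pos"])*1000).round(1),"z",round(s["eef_pos"][2]*1000,1),"F",s["force"].round(1),"w",round(s["width"],4))
E
python3 - <<'E'
from h import *
p,d=arm.grab_frame("top");P=cloud("top",d);q=toS(P)
hsv=cv2.cvtColor(p,cv2.COLOR_RGB2HSV)
near=(abs(q[...,0]+.1)<.05)&(abs(q[...,1])<.11)
def rep(n,m):
    Q=np.c_[q[m],P[m][:,2]]*1000;print(n,m.sum(),Q.mean(0).round(1),np.percentile(Q,3,0).round(1),np.percentile(Q,97,0).round(1))
H=hsv[...,0];s=hsv[...,1]>110
rep("blue",near&s&(H>95)&(H<130));rep("yel",near&s&(H>18)&(H<36));rep("red",near&s&((H<8)|(H>172)))
rep("dark",near&(hsv[...,2]<60))
for t in("lemon_jar","orange_jar","ochre_jar","white_jar","pan_jar","mixing_cup"):
    for r in arm.trace(t,"top")[:1]:
        m=r["mask"]&(d>0);print(t,round(r["score"],2),np.median(P[m],0).round(3),np.percentile(q[m],3,0).round(3),np.percentile(q[m],97,0).round(3))
rows(-.106,.12,.2)
E
```

```text
blue 397 [-107.1   24.9   73.9] [-129.6   -4.8   58.1] [-83.5  55.4  70. ]
yel 114 [-116.9   15.5  554.4] [-135.3   -1.1   64.8] [ -91.3   31.2 1342.1]
red 98 [-106.4  -33.1   56. ] [-118.1  -45.3   32.6] [-94.1 -20.9  50.7]
dark 387 [-118.9  -28.2  605.8] [-135.3 -105.7   30.6] [-8.1000e+01 -1.1000e+00  1.3421e+03]
lemon_jar 0.97 [0.619 0.246 0.083] [0.026 0.153] [0.086 0.212]
orange_jar 0.91 [ 0.661 -0.113  0.071] [ 0.018 -0.209] [ 0.066 -0.161]
ochre_jar 0.92 [0.607 0.432 0.106] [0.035 0.339] [0.113 0.416]
white_jar 0.77 [ 0.558 -0.447  0.085] [-0.147 -0.533] [-0.085 -0.476]
pan_jar 0.84 [0.672 0.049 0.173] [ 0.042 -0.063] [0.119 0.014]
mixing_cup 0.69 [0.328 0.537 0.045] [-0.222  0.461] [-0.156  0.533]
row [-19.88  28.47   1.06] turn 1.15
```

The top picture shows the scale with the blue shutter at about (295,258) and the red key at (319,254), partly uncovered. The pan jar is at (300,170), and the path from the right at 0.2 m height is clear. In the scene picture the arm is at upper left, clear of everything.

```bash
python3 -m crank '[[[-3,2.4,0,0],[-6,4.7,0,0],[-9,7.1,0,0],[-11.9,9.4,0,0],[-13,12,0,0],[-14.2,14.8,0,0.3],[-15.3,17.6,0,0.6],[-16.5,20.4,0,1.15],[-17.5,23,0,1.15],[-18.7,25.7,0,1.15],[-19.9,28.5,0.5,1.15],[-19.9,28.5,1,1.15]]]' 1 20; python3 -c "
from h import *
st();rows(-.1065,.085,.15);rows(-.1065,.085,.069)"
```

```text
t: 2.55
eef_pos: [0.4482, 0.03, 0.2175]
ee_rot: [3.141, 0.002, -2.985]
force: [1.0, 0.1, 0.2]
width: 0.0004
gripper_force: 0.0
t 2.55 scale xy mm [-149.4   -6.7] z 217.5 F [1.  0.1 0.2] w 0.0004
row [-1.72  3.67  2.7 ] turn 0.01
row [-1.72  3.67  5.94] turn 0.01
```

```bash
python3 -m crank '[[[-0.9,1.8,0,0],[-1.7,3.67,0.5,0],[-1.72,3.67,2,0],[-1.72,3.67,2.7,0],[-1.72,3.67,4,0],[-1.72,3.67,4.5,0],[-1.72,3.67,4.5,0],[-1.72,3.67,4.5,0]]]'; python3 -c "
from h import *
st();rows(-.1065,.085,.071)
for n in ('top','scene'):
    p,d=arm.grab_frame(n)
    c=p[215:295,230:370] if n=='top' else p[150:270,240:400]
    cv2.imwrite(f'pics/{n}1.png',cv2.resize(c[:,:,::-1],None,fx=5,fy=5,interpolation=2) if n=='top' else cv2.resize(c[:,:,::-1],None,fx=4.5,fy=4.5,interpolation=2))"
```

```text
t: 3.55
eef_pos: [0.4768, 0.1254, 0.1053]
ee_rot: [3.141, 0.002, -2.985]
force: [0.7, -0.1, 0.9]
width: 0.0006
gripper_force: 0.0
t 3.55 scale xy mm [-106.3   83.1] z 105.3 F [ 0.7 -0.1  0.9] w 0.0006
row [0.01 0.07 1.37] turn 0.0
```

View pics/scene1.png

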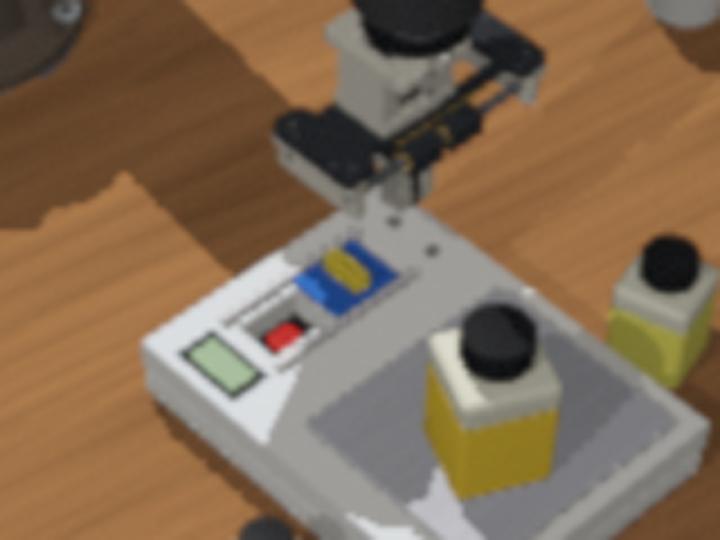

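The scene crop shows the closed fingers at (400,185), left of the ridge at (347,268) and clear of both the scale and the jar.

```bash
python3 -m crank '[[[0,0,0.7,0],[0,0,1.37,0],[0,0,1.37,0],[0,-0.6,1.37,0],[0,-1.2,1.37,0],[0,-1.5,1.37,0],[0,-1.8,1.37,0],[0,-2.1,1.37,0],[0,-2.4,1.37,0],[0,-2.4,1.37,0],[0,-2.4,1.37,0]]]'; python3 -c "
from h import *
st()
p,d=arm.grab_frame('scene');q=p[150:270,240:400]
cv2.imwrite('pics/s2.png',cv2.resize(q[:,:,::-1],None,fx=4.5,fy=4.5,interpolation=2))
P=cloud('scene',d);m=arm.trace('shutter','scene')
for r in m[:1]: k=r['mask']&(d>0);Q=toS(P[k]);print(np.percentile(Q,[3,50,97],axis=0))
"
```

```text
t: 5.03
eef_pos: [0.4852, 0.0656, 0.0698]
ee_rot: [-3.141, -0.001, -2.985]
force: [-0.1, -0.2, -0.4]
width: 0.0004
gripper_force: 0.0
t 5.03 scale xy mm [-107.3   22.7] z 69.8 F [-0.1 -0.2 -0.4] w 0.0004
[[-0.12064488 -0.02958437]
 [-0.09552687 -0.00629224]
 [-0.07873519  0.02552992]]
```

View pics/s2.png

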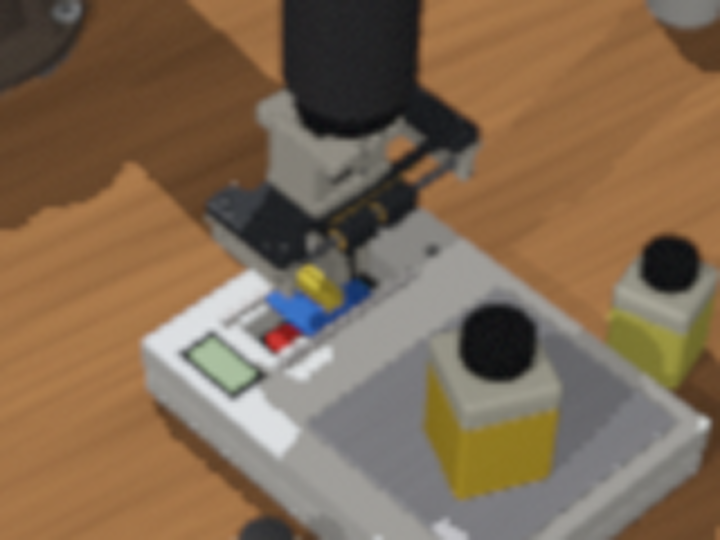

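The crop shows the fingertip against the left face of the ridge at (320,290) and the shutter sliding right. The black well is opening behind the fingers.

```bash
python3 -m crank '[[[0,-0.3,0,0],[0,-0.6,0,0],[0,-0.9,0,0],[0,-1.05,0,0],[0,-1.05,0,0],[0,-1.05,0,0]]]'; python3 -c "
from h import *
st()"; python3 -m crank '[[[0,-0.06,0,0],[0,-0.12,0,0],[0,-0.12,0,0],[0,-0.12,0,0]]]';python3 -c "
from h import *
st()"
```

```text
t: 5.88
eef_pos: [0.4895, 0.0397, 0.07]
ee_rot: [-3.141, -0.0, -2.985]
force: [0.2, -0.1, -0.4]
width: 0.0006
gripper_force: 0.0
t 5.88 scale xy mm [-107.1   -3.5] z 70.0 F [ 0.2 -0.1 -0.4] w 0.0006
t: 6.38
eef_pos: [0.49, 0.0368, 0.07]
ee_rot: [-3.142, -0.0, -2.985]
force: [-0.6, -0.2, 0.6]
width: 0.0003
gripper_force: 0.2
t 6.38 scale xy mm [-107.    -6.4] z 70.0 F [-0.6 -0.2  0.6] w 0.0003
```

```bash
for i in 1 2 3; do python3 -m crank '[[[0,-0.06,0,0],[0,-0.06,0,0],[0,-0.06,0,0]]]' | grep -E "^(force|eef)"; done; python3 -c "
from h import *
st()"
```

```text
eef_pos: [0.4902, 0.0354, 0.07]
force: [-1.1, 0.7, -0.6]
eef_pos: [0.4904, 0.0338, 0.07]
force: [-0.2, 0.7, 0.4]
eef_pos: [0.4907, 0.0324, 0.07]
force: [-0.7, 1.5, 0.1]
t 7.5 scale xy mm [-107.   -10.8] z 70.0 F [-0.7  1.5  0.1] w 0.0006
```

```bash
for i in 1 2; do python3 -m crank '[[[0,-0.06,0,0],[0,-0.06,0,0],[0,-0.06,0,0]]]' | grep -E "^(force|eef)"; done; python3 -c "
from h import *
st()
p,d=arm.grab_frame('scene');q=p[150:270,240:400]
cv2.imwrite('pics/s3.png',cv2.resize(q[:,:,::-1],None,fx=4.5,fy=4.5,interpolation=2))
P=cloud('scene',d);hsv=cv2.cvtColor(p,cv2.COLOR_RGB2HSV);Q=toS(P)
m=(d>0)&(abs(Q[...,0]+.1)<.05)&(abs(Q[...,1])<.12)&(hsv[...,1]>110)
for n,a,b in(('blue',95,130),('yel',18,36),('red',0,8),('grn',45,90)):
    k=m&(hsv[...,0]>=a)&(hsv[...,0]<=b);print(n,k.sum(),np.percentile(Q[k]*1000,[3,50,97],axis=0).round(0).tolist() if k.sum() else '')
"
```

```text
eef_pos: [0.4908, 0.0322, 0.07]
force: [-5.1, 10.0, 1.7]
eef_pos: [0.4909, 0.032, 0.07]
force: [-7.8, 17.6, 4.6]
t 8.25 scale xy mm [-106.8  -11.3] z 70.0 F [-7.8 17.6  4.6] w 0.0007
blue 96 [[-121.0, -63.0], [-94.0, -47.0], [-80.0, -8.0]]
yel 68 [[-123.0, -45.0], [-97.0, -35.0], [-75.0, -8.0]]
red 0 
grn 24 [[-112.0, 22.0], [-106.0, 33.0], [-100.0, 48.0]]
```

View pics/s3.png

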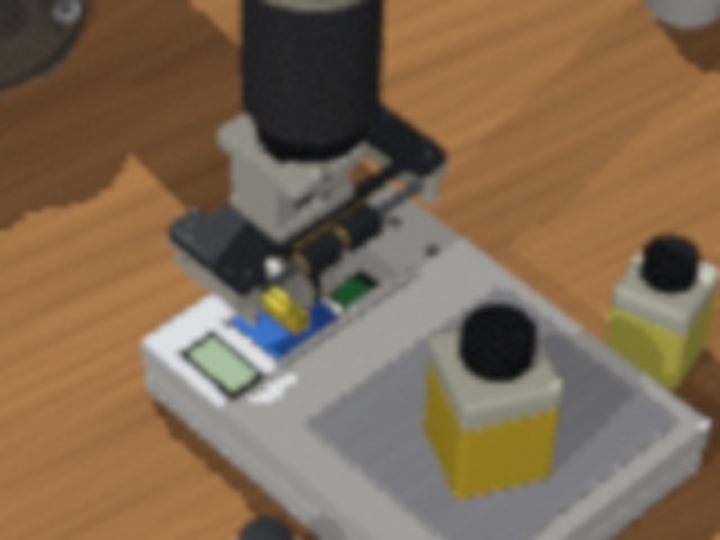

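The crop shows the shutter at its right stop, with the ridge at (285,308) and the force risen to about 19 N. The green key is uncovered at (352,290).

```bash
python3 -m crank '[[[0,0.5,0,0],[0,1,-0.2,0],[0,1.6,-0.2,0],[0,1.93,-0.2,0],[0,1.93,-0.2,0],[0,1.93,-0.2,0],[0,1.93,-0.2,0]]]'; python3 -c "
from h import *
st();rows(-.1065,.033,.044);rows(-.1065,.033,.038)
p,d=arm.grab_frame('scene');q=p[150:270,240:400]
cv2.imwrite('pics/s4.png',cv2.resize(q[:,:,::-1],None,fx=4.5,fy=4.5,interpolation=2))
P=cloud('scene',d);hsv=cv2.cvtColor(p,cv2.COLOR_RGB2HSV);Q=toS(P)
m=(d>0)&(abs(Q[...,0]+.1)<.05)&(abs(Q[...,1])<.12)&(hsv[...,1]>110)
for n,a,b in(('blue',95,130),('yel',18,36)):
    k=m&(hsv[...,0]>=a)&(hsv[...,0]<=b);print(n,k.sum(),np.percentile(Q[k]*1000,[3,50,97],axis=0).round(0).tolist() if k.sum() else '')
"
```

```text
t: 9.18
eef_pos: [0.4836, 0.0768, 0.0749]
ee_rot: [-3.142, -0.0, -2.986]
force: [0.1, -0.3, 0.1]
width: 0.0003
gripper_force: 0.0
t 9.18 scale xy mm [-107.1   34.1] z 74.9 F [ 0.1 -0.3  0.1] w 0.0003
row [-0.03 -0.04  1.24] turn -0.0
row [-0.03 -0.04  1.48] turn -0.0
blue 133 [[-126.0, -63.0], [-100.0, -47.0], [-81.0, -5.0]]
yel 58 [[-121.0, -42.0], [-97.0, -35.0], [-76.0, 27.0]]
```

```bash
python3 -m crank '[[[-0.03,-0.04,0.3,0],[-0.03,-0.04,0.7,0],[-0.03,-0.04,1.05,0],[-0.03,-0.04,1.15,0],[-0.03,-0.04,1.15,0],[-0.03,-0.04,1.15,0]]]'; python3 -c "
from h import *
st()"
```

```text
t: 9.98
eef_pos: [0.4847, 0.0764, 0.0464]
ee_rot: [3.141, 0.0, -2.985]
force: [-0.8, 0.3, -0.4]
width: 0.0003
gripper_force: 0.0
t 9.97 scale xy mm [-106.1   33.5] z 46.4 F [-0.8  0.3 -0.4] w 0.0003
```

```bash
python3 -m crank '[[[0,0,0.2,0],[0,0,0.4,0],[0,0,0.4,0]]]'
```

```text
t: 10.35
eef_pos: [0.4852, 0.0766, 0.0378]
ee_rot: [-3.142, 0.002, -2.984]
force: [-7.4, -0.6, 22.5]
width: 0.0004
gripper_force: 11.2
```

Fully down: z has stopped at 37.8 mm and the force is 22 N. I'll hold it there, then rise.

```bash
python3 -m crank '[[[0,0,0,0],[0,0,0,0],[0,0,0,0],[0,0,0,0],[0,0,0,0],[0,0,0,0],[0,0,0,0]]]'; python3 -m crank '[[[0,0,-0.5,0],[0,0,-1,0],[0,0,-1.6,0],[0,0,-2.2,0],[0,0,-2.6,0],[0,0,-2.6,0]]]'; python3 -c "
from h import *
st();rows(-.1065,-.075,.1);rows(-.1065,-.075,.07)"
```

```text
t: 11.22
eef_pos: [0.4852, 0.0766, 0.0378]
ee_rot: [3.141, 0.002, -2.984]
force: [-6.4, 0.0, 21.6]
width: 0.0002
gripper_force: 11.2
t: 11.98
eef_pos: [0.4848, 0.0764, 0.1018]
ee_rot: [3.141, 0.001, -2.985]
force: [0.1, -0.7, -0.3]
width: 0.0006
gripper_force: 0.0
t 11.97 scale xy mm [-106.    33.5] z 101.8 F [ 0.1 -0.7 -0.3] w 0.0006
row [ 0.02 -4.34  0.07] turn 0.0
row [ 0.02 -4.34  1.27] turn 0.0
```

```bash
python3 -m crank '[[[0,-1.5,0,0],[0,-3,0,0],[0,-4.34,0,0],[0,-4.34,0,0],[0,-4.34,0.6,0],[0,-4.34,1.27,0],[0,-4.34,1.27,0],[0,-4.34,1.27,0]]]'; python3 -m crank '[[[0,0.4,0,0],[0,0.8,0,0],[0,1.1,0,0],[0,1.4,0,0],[0,1.7,0,0],[0,2,0,0],[0,2.3,0,0],[0,2.6,0,0],[0,2.9,0,0],[0,3.2,0,0],[0,3.3,0,0],[0,3.3,0,0]]]';python3 -c "
from h import *
st()"
```

```text
t: 12.98
eef_pos: [0.5014, -0.0304, 0.0693]
ee_rot: [-3.141, -0.0, -2.984]
force: [0.2, 0.5, -0.2]
width: 0.001
gripper_force: 0.0
t: 14.48
eef_pos: [0.4882, 0.0508, 0.0693]
ee_rot: [3.141, -0.0, -2.985]
force: [0.3, 0.6, -1.0]
width: 0.0006
gripper_force: 0.0
t 14.47 scale xy mm [-106.6    7.6] z 69.3 F [ 0.3  0.6 -1. ] w 0.0006
```

```bash
for i in 1 2 3 4; do python3 -m crank '[[[0,0.06,0,0],[0,0.06,0,0],[0,0.06,0,0]]]' | grep -E "^(force|eef)"; done; python3 -c "
from h import *
st()"
```

```text
eef_pos: [0.4883, 0.052, 0.0694]
force: [-0.1, -0.3, 0.1]
eef_pos: [0.4882, 0.0525, 0.0695]
force: [3.3, -6.6, -1.6]
eef_pos: [0.488, 0.0527, 0.0695]
force: [7.4, -15.3, -2.5]
eef_pos: [0.4879, 0.0529, 0.0696]
force: [10.9, -23.2, -2.0]
t 15.97 scale xy mm [-106.5    9.8] z 69.6 F [ 10.9 -23.2  -2. ] w 0.0003
```

The shutter is at its left stop. Next I back off, rise and check.

```bash
python3 -m crank '[[[0,-0.5,0,0],[0,-1.2,0,0],[0,-1.4,-0.3,0],[0,-1.4,-2,0],[0,-1.4,-4,0],[2,-3.5,-5.5,0],[4,-5.5,-5.5,0],[4,-7.5,-5.5,0],[4,-9.5,-5.5,0],[4,-9.5,-5.5,0],[4,-9.5,-5.5,0]]]'; python3 -c "
from h import *
st()
p,d=arm.grab_frame('top');cv2.imwrite('pics/t5.png',cv2.resize(p[130:300,200:400,::-1],None,fx=3.5,fy=3.5,interpolation=2))
P=cloud('top',d);hsv=cv2.cvtColor(p,cv2.COLOR_RGB2HSV);Q=toS(P)
m=(d>0)&(abs(Q[...,0]+.1)<.05)&(abs(Q[...,1])<.12)&(hsv[...,1]>110)&(P[...,2]<.1)
for n,a,b in(('blue',95,130),('yel',18,36),('red',0,8)):
    k=m&(hsv[...,0]>=a)&(hsv[...,0]<=b);print(n,k.sum(),np.percentile(Q[k]*1000,[3,50,97],axis=0).round(0).tolist() if k.sum() else '')
"
```

```text
t: 17.35
eef_pos: [0.4256, -0.1939, 0.2071]
ee_rot: [3.141, 0.0, -2.987]
force: [0.1, 0.1, -0.0]
width: 0.0003
gripper_force: 0.0
t 17.35 scale xy mm [-206.5 -224.3] z 207.1 F [ 0.1  0.1 -0. ] w 0.0003
blue 256 [[-126.0, 5.0], [-100.0, 46.0], [-83.0, 61.0]]
yel 33 [[-105.0, 27.0], [-98.0, 33.0], [-92.0, 39.0]]
red 89 [[-114.0, -45.0], [-105.0, -34.0], [-94.0, -21.0]]
```

View pics/t5.png

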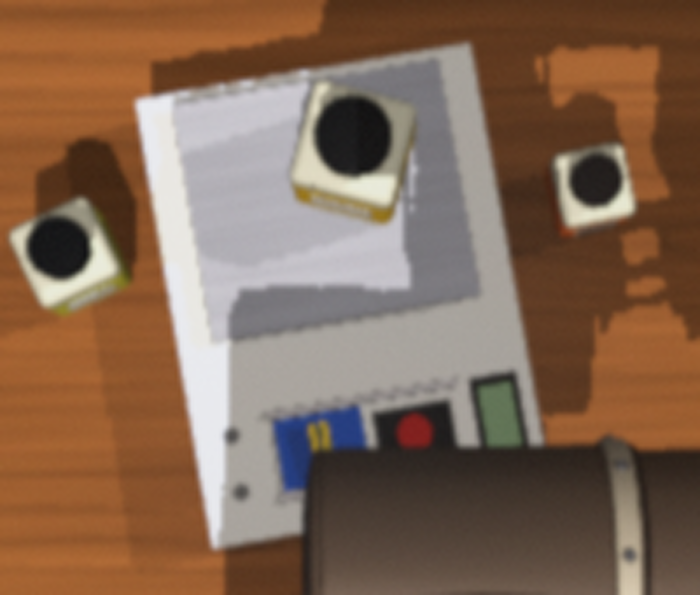

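The crop shows the shutter fully left, with the ridge at (320,436), about y +33 mm on the scale. The off key is uncovered and up at (413,432), and the jars are where they were.

```bash
python3 -c "
from station import arm
print(arm.job_done())"
```

```text
the job is handed in; nothing more can be done
None
```

The scale is tared and the job handed in at about 17 s: I opened the shutter to its right stop, held the green key fully down for about a second, let it up, and pushed the shutter back to its left stop, with the red key unpressed and the jars in view not moved.

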